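# Set the glass on its stand and snap the spring cover down over it

## Robot

A 6-joint arm with a two-finger parallel gripper is mounted at the origin on a cart in front of the work surface, level with it; the furniture and walls round the work are solid. World frame = base frame: x ahead of the robot, y to its left, z up, the work surface at z = 0. Lengths are in mm, angles in rad, forces in N, time in s.
With the tool pointing down it reaches from about 400 to 925 mm from the base axis. Payload 12.5 kg.
Tool frame: the origin (TCP) lies on the mounting face of the last link; the fingertips stand 190 mm ahead of it and the grasp point (between the pads) lies 171 mm ahead of it; z points along the fingers, y is the line along which they close (so a half turn about z gives the same grasp; the last joint's range is limited). The gripper opens to 95 mm and grips with 3 to 60 N. Pads are 20 mm wide; open, the fingers measure 119 mm over their backs; the gripper's body (75 mm by 180 mm) begins 59 mm behind the grasp point.
Start: joints at [-1.37, 0.491, 1.559, -0, 1.092, -0.106], TCP at [188.775, -595.809, 404.761] pointing down, gripper open.
Joint ranges: [-3.1, 3.1], [-0.84, 2.19], [0.05, 2.79], [-1.13, 4.28], [0.06, 2.93], [-2.69, 2.69]. Speed limits (rad/s): [2.22, 2.22, 2.79, 3.14, 3.14, 3.14].

## Interface

Orientations are given as [roll, pitch, yaw] about the fixed x, y, z axes, in that order (R = Rz(yaw) Ry(pitch) Rx(roll)).
In Python, from cell import env gives the robot as it stands.
- The arm moves only by the tool carry_out, never from a script. Its argument "series" is a list of rows, each a list of 5 numbers: the shift along the tool's x, y, z in m, then the turn about the tool's z in degrees, then the opening, from 0 (shut) to 1 (fully open). A call has 1 to 20 rows; each row is the pose to reach, as a shift and turn from the pose commanded when the call began, along the tool's axes at that moment; what a row does not reach only later rows make up. A row lasts 1/8 s, in which the tool goes at most 62.5 mm and 10.7 degrees, less where a joint would pass 70% of its speed; a pose out of reach is approached as far as the arm can. A call with a gripper value outside its range is refused whole. The fingers move at their own pace and stop on an object; the grip force is fixed at half the most. Time passes only in rows, so rows that repeat a pose let the fingers close. It gives the time, the measured TCP pose, the force, the opening and the grip force at its end, in the units of the state.
- env.state(): the state, without advancing time (a new reading comes with each control period).
- env.read_camera(name): name is "scene" or "top" or "wrist"; returns (picture, depth): 420x560x3 uint8, red, green, blue; 420x560 float32, mm along the optical axis (not along the pixel's ray), 0 where there is no reading.
- env.get_calibration(name): a dict with "intrinsics" (3x3 intrinsics, pixels), "D" ([k1, k2, p1, p2, k3] as OpenCV has them; the pictures are not rectified), "cam_to_world" (4x4, takes a point from camera to world coordinates); the wrist camera has in their place "T_tool_cam" (4x4, takes a point from camera to tool coordinates, whose origin is the TCP and whose axes are the flange's). Camera axes: x right, y up, looking along -z (the intrinsics and any distortion apply to the point x, -y, -z); pixel columns grow to the right and rows downward; lengths in mm; the calibration is good to about 2 mm. A picture is of the moment at which its call begins: read the wrist's pose just before it. get_calibration takes no time and is no camera call.
- env.job_done(): hands the job in; it is judged then, once.
The state is a dict: "t": time; "joints": joint angles; "qvel": joint speeds; "tau": joint torques, N m; "eef_pos": TCP position; "tcp_rot": TCP orientation; "ft_force": force on the tool from outside, world axes, zero at the start; "moment": the same for the moment, N m; "opening": opening from 0.0 (shut) to 1.0 (fully open); "grip_force": force on a finger pad.
Only numpy, scipy, OpenCV 4.12 (cv2) and the standard library are available. Lean on these libraries where they do the work, as an engineer would, in place of code of your own. Each camera call takes 0.05 s, during which the arm holds its last target. There are 200 camera calls.

## Task

Stand the drinking glass upright in the rimmed foot of the cover stand, setting it down softly, and let go of it. Then tip the red spring-hinged cover forward and down over the glass, pressing gently on its tongue from behind and above only until it snaps past its dead point and springs shut by itself; do not drive it hard into its stop, and leave the other things on the worktop where they are.

Things in the scene. Friction and masses are not known exactly. Their poses are not given: they have to be found in the camera images.
- glass: Small clear drinking glass, 51 mm across the mouth, 59 mm tall, loose, standing upright on the worktop. Origin: centre of its underside, z up along its axis. Fragile: keep it upright.
- stand: Cover stand, fixed to the worktop. Origin: centre of the underside of its round wooden foot (96 mm across, floor 8 mm above the worktop, raised rim of 33 mm inner radius, rim top 16 mm above the worktop). z up; +x runs from the foot to the upright rod, 100 mm away on the side far from the robot. The cover's hinge axis is parallel to the stand's y axis.
- stand_boss (a point): Top centre of the dark boss (28 mm wide, top 66 mm above the worktop) in which the rod is clamped; axes as the stand. The red cover's hinge axis crosses the rod straight above this point. The rod's height differs from time to time and is not measured: the hinge axis lies 86 to 126 mm above the worktop, so the height of snap and stop must be found by feel or sight.
- stand_foot (a point): Centre of the foot's floor inside the rim, 8 mm above the worktop, where the underside of the glass belongs; axes as the stand.
- cover (a joint): Angle of the red cover, rad. 0 = open: it points up, leaning 10 degrees away from the foot. Grows as it tips toward foot and robot; 1.745 = shut: level, at its hard stop, clear of the glass. An over-centre spring resists, 2 to 7 N at the tongue, fading to none at the snap, about 1.67; then it drops away and springs shut itself. Let go earlier, it springs back open. Over 15 N is too hard.
- stand_spine (a point): Top of the wooden spine midway between foot and rod, 8 mm above the worktop; axes as the stand. The shut cover lies above it: 6 mm thick, two arms from the hinge to a disc of 42 mm radius centred 100 mm from the hinge axis (over the foot), then a tongue 34 mm wide that ends 180 mm from the hinge axis. Push on the tongue's back face, 125 to 178 mm from the hinge axis.
- mug: Blue mug, 79x114x96 mm, a bystander; origin at the centre of its underside.
- tall_tin: Tall food tin, 75 mm wide, 110 mm tall, a bystander; origin at the centre of its underside.
- spice_jar: Spice jar with dark cap, 41 mm wide, 105 mm tall, a bystander; origin at the centre of its underside.
- coffee_jug: Coffee jug with black handle, 121x164x116 mm, a bystander; origin at the centre of its underside.
- filter_carton: Brown carton of filters, 49x135x112 mm, a bystander at the back; origin at the centre of its underside.
- tea_box: Green and white carton, 65x145x116 mm, a bystander; origin at the centre of its underside.
- dish_soap: Green bottle, 50x79x250 mm, a bystander at the back; origin at the centre of its underside.

How it is judged:
By the outcome, as a careful person would: the job done as asked, in the order asked, and still so for the second after the job is handed in, with the robot touching nothing.
It also fails if it takes over 70 s, if anything falls off the work surface, if the arm or the gripper's body presses on something with over 40 N, if the wrist force passes 120 N, or if a joint passes its speed limit or range.

## Working session

There is one attempt and no reset: what is moved stays moved. The work goes in short steps, Python scripts to look and compute and a tool call to move; the robot and the scene stay as the last step left them, time stands still between calls to the robot, and variables do not carry over. Pictures are saved under pics/ and viewed, at most 10 in all, crops included, and the job is handed in when it is done.

Besides the shell and the picture viewer there is one more tool, called after ">>>" as name(argument=value, ...), one argument or row to a line, values as JSON. carry_out: Moves the arm, as the interface text tells. Its arguments: {"type":"object","properties":{"series":{"type":"array","items":{"type":"array","items":{"type":"number"}}}},"required":["series"]}

```bash
mkdir -p pics; cat > h.py <<'E'
import numpy as np, cv2
from cell import env
from scipy.spatial.transform import Rotation as R
def shot(name):
    s=env.state(); im,d=env.read_camera(name); c=env.get_calibration(name)
    if name=="wrist":
        T=np.eye(4); T[:3,:3]=R.from_euler('xyz',s['tcp_rot']).as_matrix(); T[:3,3]=s['eef_pos']
        M=T@np.array(c['T_tool_cam'])
    else: M=np.array(c['cam_to_world'])
    return im,d,np.array(c['intrinsics']),np.array(c['D']),M
def ray(uv,K,D,M):
    p=cv2.undistortPoints(np.array(uv,float).reshape(-1,1,2),K,D).reshape(-1,2)
    v=np.c_[p[:,0],-p[:,1],-np.ones(len(p))]
    return M[:3,3],v@M[:3,:3].T
def onz(uv,z,K,D,M):
    o,v=ray(uv,K,D,M); return o+v*((z-o[2])/v[:,2])[:,None]
def cloud(d,K,D,M):
    h,w=d.shape; u=np.stack(np.meshgrid(np.arange(w),np.arange(h)),-1).reshape(-1,2)
    o,v=ray(u,K,D,M); P=o+v*d.reshape(-1,1); P[d.ravel()==0]=np.nan
    return P.reshape(h,w,3)
E
python3 - <<'E'
from h import *
for n in("scene","top"):
    im,d,K,D,M=shot(n); cv2.imwrite(f"pics/{n}0.png",im[...,::-1]); np.savez(f"{n}0.npz",im=im,d=d,K=K,D=D,M=M)
    P=cloud(d,K,D,M); hsv=cv2.cvtColor(im,cv2.COLOR_RGB2HSV)
    m=((hsv[...,0]<8)|(hsv[...,0]>172))&(hsv[...,1]>150)&(hsv[...,2]>60)
    q=P[m]; print(n,M[:3,3].round(),m.sum(),np.nanpercentile(q,[1,50,99],axis=0).round())
print(env.state())
E
```

```text
scene [-413.  485.  887.] 1011 [[576. 103.  29.]
 [609. 142. 219.]
 [748. 176. 297.]]
top [  -5.  147. 1570.] 603 [[574. 108.  -1.]
 [610. 145. 225.]
 [744. 180. 299.]]
{'t': 0.1, 'joints': array([-1.36962827e+00,  4.91459477e-01,  1.55936800e+00,  2.43407199e-05,
        1.09168297e+00, -1.05616495e-01]), 'qvel': array([ 7.04809938e-04, -1.68842305e-03, -8.37020012e-04,  8.74510455e-04,
        4.12627683e-05,  9.24139395e-04]), 'tau': array([ 1.67435610e-03, -6.13625693e+01, -2.58603412e+01,  6.93643838e-02,
        4.70432604e-02, -5.86001102e-05]), 'eef_pos': array([ 188.75490929, -595.78758045,  404.25189135]), 'tcp_rot': array([-3.14068225e+00, -1.18223432e-04,  3.06773272e-01]), 'ft_force': array([-0.00843688,  0.40898494, -0.04156735]), 'moment': array([-0.0324169 ,  0.01042423,  0.00345597]), 'grip_force': 0.0, 'opening': 1.0007942130136538}
```

View pics/scene0.png

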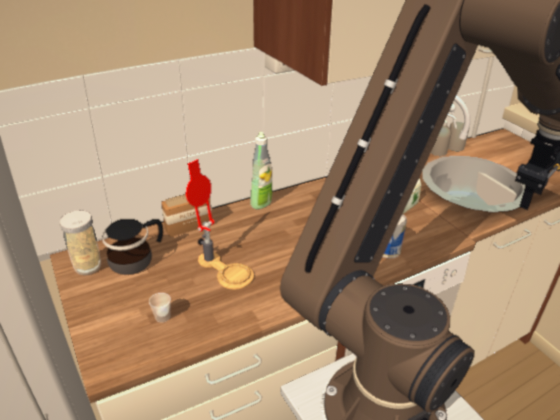

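View pics/top0.png

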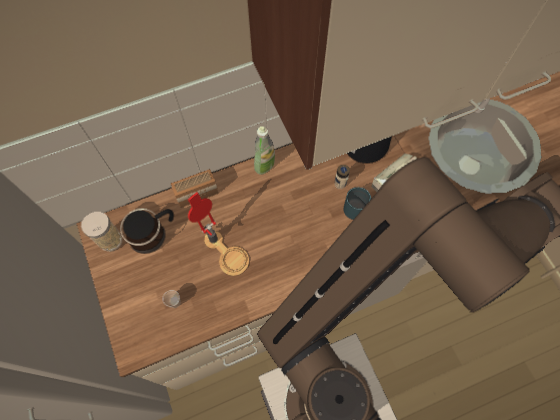

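The scene view shows the glass at (161,307), the foot at (236,274), the boss at (208,248) and the open red cover at (200,190). In the top view the glass is at (171,298), the foot at (234,261) and the boss at (212,238). The space between glass and foot is clear.

```bash
python3 - <<'E'
from h import *
for n,g,box in(("scene",(161,307),(215,258,262,292)),("top",(171,298),(215,245,255,280))):
    z=np.load(n+"0.npz"); im,d,K,D,M=[z[k] for k in("im","d","K","D","M")]
    P=cloud(d,K,D,M); hsv=cv2.cvtColor(im,cv2.COLOR_RGB2HSV)
    print(n,"glass mid",onz([g],30,K,D,M).round(1))
    x0,y0,x1,y1=box; s=hsv[y0:y1,x0:x1]; m=((s[...,0]>10)&(s[...,0]<25)&(s[...,1]>120)&(s[...,2]>190)).astype(np.uint8)
    c=max(cv2.findContours(m,0,2)[0],key=cv2.contourArea); e=cv2.fitEllipse(c); print(e)
    print("foot",onz([(e[0][0]+x0,e[0][1]+y0)],12,K,D,M).round(1), hsv[274 if n=='scene' else 261,235])
    # dark boss top
    b=P[225:265,195:225].reshape(-1,3); v=hsv[225:265,195:225].reshape(-1,3)
    k=(v[:,2]<70)&(b[:,2]>56)&(b[:,2]<76); print("boss",k.sum(),np.nanmedian(b[k],axis=0))
    m=((hsv[...,0]<8)|(hsv[...,0]>172))&(hsv[...,1]>150)&(hsv[...,2]>60)
    q=P[m]; q=q[(q[:,2]>60)&(q[:,2]<320)&(q[:,0]<660)]
    for a in range(100,320,20):
        k=q[(q[:,2]>=a)&(q[:,2]<a+20)]
        if len(k): print(a,len(k),np.median(k,axis=0).round(),np.ptp(k[:,1]).round())
    o=P[np.isfinite(P[...,2])]
E
```

```text
scene glass mid [[455.  312.1  30. ]]
((20.74750518798828, 14.523579597473145), (31.824491500854492, 47.54494857788086), 74.12387084960938)
foot [[504.5  94.3  12. ]] [ 20 140 248]
boss 9 [617.0414295  146.30155234  60.78206301]
100 7 [587. 140. 115.] 38.0
120 72 [590. 140. 127.] 46.0
140 47 [597. 148. 150.] 44.0
160 43 [604. 128. 170.] 43.0
180 132 [604. 138. 192.] 59.0
200 189 [606. 143. 210.] 74.0
220 197 [610. 142. 230.] 75.0
240 137 [613. 145. 248.] 61.0
260 84 [617. 145. 270.] 30.0
280 80 [620. 147. 289.] 31.0
top glass mid [[457.1 319.8  30. ]]
((16.830368041992188, 14.804631233215332), (22.963850021362305, 32.56083679199219), 126.88741302490234)
foot [[503.4 106.2  12. ]] [ 19 122 215]
boss 8 [582.97608459 133.25385533  57.42315231]
100 4 [590. 132. 119.] 43.0
120 40 [585. 142. 127.] 44.0
140 18 [591. 153. 150.] 42.0
160 23 [600. 143. 170.] 43.0
180 64 [603. 139. 193.] 59.0
200 108 [605. 143. 210.] 73.0
220 111 [609. 145. 230.] 77.0
240 97 [613. 146. 248.] 66.0
260 47 [616. 145. 270.] 32.0
280 61 [621. 148. 291.] 31.0
300 2 [615. 161. 301.] 2.0
```

```bash
cat >> h.py <<'E'
def shift(targets):
    s=env.state(); Rm=R.from_euler('xyz',s['tcp_rot']).as_matrix()
    for t in targets: print(t,((np.array(t,float)-s['eef_pos'])@Rm/1000).round(4))
E
python3 - <<'E'
from h import *
c=env.get_calibration("wrist"); print(np.array(c["T_tool_cam"]).round(2),c["intrinsics"])
shift([(330,-420,430),(430,-150,430),(450,60,430),(430,200,430)])
z=np.load("scene0.npz"); P=cloud(*[z[k] for k in("d","K","D","M")])
for u,v in((255,40),(325,75),(300,60)): print(P[v,u].round())
E
```

```text
[[ 0.    0.96  0.26 73.99]
 [ 1.   -0.    0.    0.83]
 [ 0.    0.26 -0.96 19.45]
 [ 0.    0.    0.    1.  ]] [[345.73913969   0.         278.47666756]
 [  0.         345.73913969 207.74236674]
 [  0.           0.           1.        ]]
(330, -420, 430) [ 0.1877 -0.125  -0.0256]
(430, -150, 430) [ 0.3646 -0.3521 -0.0254]
(450, 60, 430) [ 0.4471 -0.5463 -0.0252]
(430, 200, 430) [ 0.4703 -0.6858 -0.0251]
[ 825. -127.  509.]
[ 489. -135.  512.]
[ 584. -126.  521.]
```

```bash
python3 - <<'E'
from h import *
w=np.array([(189,-596,404),(330,-330,430),(375,-170,430),(395,-70,430),(430,100,430),(425,200,430)],float)
L=np.r_[0,np.cumsum(np.linalg.norm(np.diff(w,axis=0),axis=1))]; print(L[-1])
t=np.linspace(0,L[-1],19)[1:]
shift(np.c_[[np.interp(t,L,w[:,i]) for i in range(3)]].T.round().tolist())
E
```

```text
844.0589728967153
[211.0, -555.0, 408.0] [ 0.0335 -0.0322 -0.0037]
[233.0, -513.0, 412.0] [ 0.0672 -0.0656 -0.0077]
[255.0, -472.0, 416.0] [ 0.1005 -0.098  -0.0116]
[277.0, -431.0, 420.0] [ 0.1339 -0.1305 -0.0156]
[298.0, -390.0, 424.0] [ 0.1663 -0.1632 -0.0196]
[320.0, -348.0, 428.0] [ 0.1999 -0.1966 -0.0235]
[337.0, -305.0, 430.0] [ 0.2291 -0.2325 -0.0255]
[350.0, -260.0, 430.0] [ 0.2551 -0.2714 -0.0255]
[362.0, -215.0, 430.0] [ 0.2802 -0.3107 -0.0254]
[375.0, -169.0, 430.0] [ 0.3064 -0.3506 -0.0254]
[384.0, -123.0, 430.0] [ 0.3289 -0.3918 -0.0254]
[393.0, -78.0, 430.0] [ 0.3511 -0.432  -0.0253]
[403.0, -32.0, 430.0] [ 0.3745 -0.4728 -0.0253]
[412.0, 14.0, 430.0] [ 0.397  -0.5139 -0.0252]
[422.0, 60.0, 430.0] [ 0.4204 -0.5548 -0.0252]
[430.0, 106.0, 430.0] [ 0.4419 -0.5962 -0.0252]
[427.0, 153.0, 430.0] [ 0.4532 -0.6419 -0.0251]
[425.0, 200.0, 430.0] [ 0.4655 -0.6873 -0.0251]
```

>>> carry_out(
  series=[
    [0.034,-0.032,-0.004,0,1],
    [0.067,-0.066,-0.008,0,1],
    [0.1,-0.098,-0.012,0,1],
    [0.134,-0.13,-0.016,0,1],
    [0.166,-0.163,-0.02,0,1],
    [0.2,-0.197,-0.024,0,1],
    [0.229,-0.232,-0.026,0,1],
    [0.255,-0.271,-0.026,0,1],
    [0.28,-0.311,-0.026,0,1],
    [0.306,-0.351,-0.026,0,1],
    [0.329,-0.392,-0.026,0,1],
    [0.351,-0.432,-0.026,0,1],
    [0.375,-0.473,-0.026,0,1],
    [0.397,-0.514,-0.026,0,1],
    [0.42,-0.555,-0.026,0,1],
    [0.442,-0.596,-0.026,0,1],
    [0.453,-0.642,-0.026,0,1],
    [0.465,-0.687,-0.026,0,1],
    [0.465,-0.687,-0.026,0,1],
    [0.465,-0.687,-0.026,0,1],
  ],
)

```text
t: 2.6
eef_pos: [424.5, 199.4, 430.5]
tcp_rot: [3.141, 0.001, 0.307]
ft_force: [0.2, -1.0, 0.0]
opening: 0.998
grip_force: 0.0
```

```bash
python3 - <<'E'
from h import *
im,d,K,D,M=shot("wrist"); cv2.imwrite("pics/w0.png",im[...,::-1]); np.savez("w0.npz",im=im,d=d,K=K,D=D,M=M)
E
```

```text
(no output)
```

View pics/w0.png

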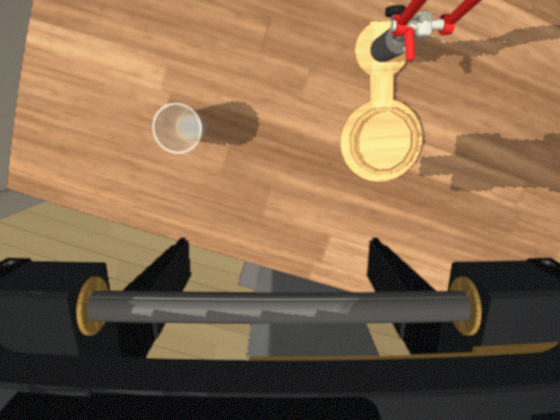

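The wrist view shows the glass mouth at about (177,127), the foot at (382,139), the boss at (385,43) and the hinge knobs near (404,28) and (447,28).

```bash
python3 - <<'E'
from h import *
z=np.load("w0.npz"); im,d,K,D,M=[z[k] for k in("im","d","K","D","M")]
P=cloud(d,K,D,M); hsv=cv2.cvtColor(im,cv2.COLOR_RGB2HSV)
print("glass mouth",onz([(177,127.5)],59,K,D,M).round(1), "edges",onz([(152,128),(202,128),(177,103),(177,153)],59,K,D,M).round(1).tolist())
print("depth in glass", np.nanpercentile(P[105:150,155:200,2],[2,50,98]))
# foot disc by saturation/brightness
s=im[95:190,330:435].astype(int); print(im[139,350],im[139,382],im[139,310],im[150,440])
m=((hsv[...,2]>200)&(hsv[...,1]>90)&(P[...,2]>3)&(P[...,2]<30)).astype(np.uint8); m[:98]=0; m[190:]=0; m[:,:330]=0; m[:,435:]=0
c=max(cv2.findContours(m,0,2)[0],key=cv2.contourArea); (u,v),r=cv2.minEnclosingCircle(c); e=cv2.fitEllipse(cv2.convexHull(c)); print(u,v,r,e)
print("foot",onz([(u,v),e[0],(382,140)],14,K,D,M).round(1).tolist())
print("edges",onz([(340.5,139),(423.5,139),(382,181)],14,K,D,M).round(1).tolist())
print("boss top guess",onz([(392,42),(385,45)],66,K,D,M).round(1).tolist())
print("hinge knobs depth",P[28,404].round(),P[28,447].round(),P[22,425].round())
print("ray knobs z=118",onz([(404,28),(447,28)],118,K,D,M).round(1).tolist())
print("spine",onz([(381,75),(381,95)],8,K,D,M).round(1).tolist())
E
```

```text
glass mouth [[451.9 314.1  59. ]] edges [[444.0, 338.4, 59.0], [458.9, 289.7, 59.0], [475.1, 319.8, 59.0], [427.0, 308.0, 59.0]]
depth in glass [ 0.1624622  27.24992756 59.85117136]
[233 189 114] [250 227 144] [176 130  90] [219 163 114]
379.7130126953125 138.5657501220703 42.38582992553711 ((380.48028564453125, 138.98167419433594), (80.29522705078125, 84.38825988769531), 26.336095809936523)
foot [[504.4, 102.8, 14.0], [504.3, 101.8, 14.0], [503.8, 99.7, 14.0]]
edges [[490.0, 145.4, 14.0], [520.1, 54.1, 14.0], [459.5, 82.0, 14.0]]
boss top guess [[591.1, 139.7, 66.0], [586.4, 145.1, 66.0]]
hinge knobs depth [586. 149. 128.] [598. 117. 127.] [596. 135. 128.]
ray knobs z=118 [[589.7, 146.6, 118.0], [601.7, 113.4, 118.0]]
spine [[570.6, 125.2, 8.0], [550.4, 117.4, 8.0]]
```

>>> carry_out(
  series=[
    [0.03,-0.05,0.03,0,1],
    [0.061,-0.101,0.07,0,1],
    [0.061,-0.101,0.11,0,1],
    [0.061,-0.101,0.15,0,1],
    [0.061,-0.101,0.18,0,1],
    [0.061,-0.101,0.205,0,1],
    [0.061,-0.101,0.221,0,1],
    [0.061,-0.101,0.221,0,1],
    [0.061,-0.101,0.221,0,0.7],
  ],
)

```text
t: 3.78
eef_pos: [452.6, 314.1, 210.5]
tcp_rot: [-3.141, -0.001, 0.306]
ft_force: [-0.7, -0.0, -0.6]
opening: 0.943
grip_force: 0.0
```

```bash
python3 - <<'E'
from h import *
im,d,K,D,M=shot("wrist"); cv2.imwrite("pics/w1.png",im[...,::-1])
print(env.state()['eef_pos'],env.state()['opening'],env.state()['ft_force'])
E
```

```text
[452.52124994 314.16275878 210.64595536] 0.9087068723966879 [ 0.00248524 -0.17488987  0.38194154]
```

View pics/w1.png

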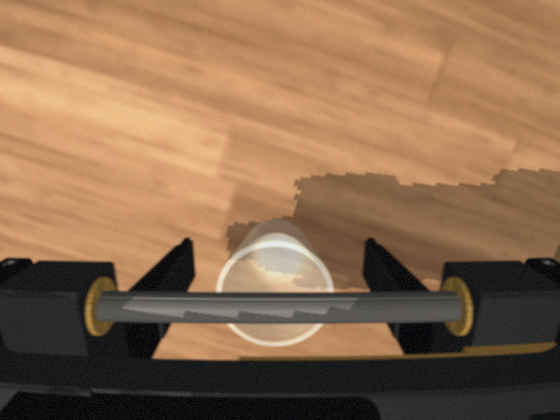

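The glass mouth, centred at (275,293), sits midway between the fingers at x 190 and 368, so I'll close.

>>> carry_out(
  series=[
    [0,0,0,0,0.6],
    [0,0,0,0,0.5],
    [0,0,0,0,0.4],
    [0,0,0,0,0.35],
    [0,0,0,0,0.3],
    [0,0,0,0,0.3],
    [0,0,0,0,0.3],
    [0,0,0,0,0.3],
  ],
)

```text
t: 4.82
eef_pos: [452.2, 314.3, 209.7]
tcp_rot: [3.142, -0.0, 0.307]
ft_force: [-0.0, 1.5, 1.6]
opening: 0.505
grip_force: 30.0
```

>>> carry_out(
  series=[
    [0,0,-0.02,0,0.3],
    [0,0,-0.05,0,0.3],
    [-0.002,0.03,-0.06,0,0.3],
    [-0.005,0.07,-0.06,0,0.3],
    [-0.008,0.115,-0.06,0,0.3],
    [-0.011,0.16,-0.06,0,0.3],
    [-0.013,0.195,-0.06,0,0.3],
    [-0.015,0.214,-0.06,0,0.3],
    [-0.015,0.2195,-0.06,0,0.3],
    [-0.015,0.2195,-0.04,0,0.3],
    [-0.015,0.2195,-0.025,0,0.3],
    [-0.015,0.2195,-0.018,0,0.3],
    [-0.015,0.2195,-0.018,0,0.3],
  ],
)

```text
t: 6.45
eef_pos: [504.2, 100.8, 227.3]
tcp_rot: [-3.141, 0.001, 0.307]
ft_force: [0.2, -0.8, -0.3]
opening: 0.509
grip_force: 30.0
```

```bash
python3 - <<'E'
from h import *
im,d,K,D,M=shot("wrist"); cv2.imwrite("pics/w2.png",im[...,::-1])
s=env.state(); print(s['eef_pos'],s['opening'],s['grip_force'],s['ft_force'])
E
```

```text
[504.2777921  100.76268039 227.71206459] 0.5095812342983123 29.99987801043062 [ 0.0568157  -1.01505317 -0.84118759]
```

View pics/w2.png

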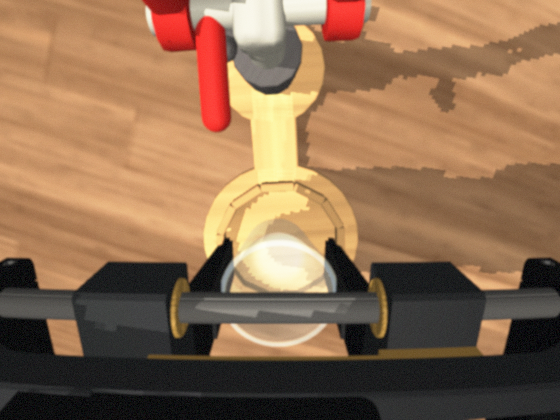

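The held glass is at (278,295), centred over the foot, whose rear outer rim shows at (280,166); the hinge knobs are at about (175,25) and (345,18).

>>> carry_out(
  series=[
    [0,0,0.004,0,0.3],
    [0,0,0.006,0,0.3],
    [0,0,0.0075,0,0.3],
    [0,0,0.0085,0,0.3],
    [0,0,0.0085,0,0.3],
  ],
)

```text
t: 7.12
eef_pos: [504.2, 100.4, 219.2]
tcp_rot: [3.142, 0.0, 0.307]
ft_force: [-0.1, -0.4, -0.9]
opening: 0.507
grip_force: 30.0
```

```bash
python3 - <<'E'
from h import *
im,d,K,D,M=shot("wrist"); P=cloud(d,K,D,M); np.savez("w3.npz",im=im,d=d,K=K,D=D,M=M)
s=env.state(); print(s['eef_pos'],s['ft_force'])
hsv=cv2.cvtColor(im,cv2.COLOR_RGB2HSV); m=((hsv[...,2]>190)&(hsv[...,1]>70)&(P[...,2]>5)&(P[...,2]<25))
q=P[m]; q=q[q[:,0]<560]; c=q[:,:2]
ax=np.array([np.cos(.358),np.sin(.358)]); ay=np.array([-ax[1],ax[0]])
a=(c-[504.5,100.5])@ax; b=(c-[504.5,100.5])@ay; k=a<45
print(np.percentile(b[k],[.5,99.5])); k=(a>55);print("spine b",np.percentile(b[k],[2,98])); print("red depth",P[22,175],P[18,345],P[20,260])
E
```

```text
[504.23982246 100.43771534 219.21035331] [-0.20820987  0.17506888  0.05196974]
[-47.33099021  44.9654398 ]
spine b [-7.75642878 11.84874948]
red depth [585.98030999 147.03583163 126.03201908] [596.58947235 115.19813864 126.47822451] [590.87437505 130.79543992 127.49240211]
```

>>> carry_out(
  series=[
    [0,0,0.0007,0,0.3],
    [0,0,0.0014,0,0.3],
    [0,0,0.002,0,0.3],
    [0,0,0.002,0,0.3],
  ],
)

```text
t: 7.68
eef_pos: [504.3, 100.5, 217.6]
tcp_rot: [3.141, -0.001, 0.307]
ft_force: [-0.7, 0.5, 5.7]
opening: 0.507
grip_force: 30.0
```

>>> carry_out(
  series=[
    [0,0,-0.0005,0,0.49],
    [0,0,-0.0005,0,0.52],
    [0,0,-0.0005,0,0.56],
    [0,0,-0.0005,0,0.62],
    [0,0,-0.0005,0,0.7],
    [0,0,-0.0005,0,0.7],
  ],
)

```text
t: 8.43
eef_pos: [504.2, 100.4, 217.7]
tcp_rot: [3.141, 0.0, 0.307]
ft_force: [-0.2, 0.2, -0.1]
opening: 0.695
grip_force: 0.0
```

```bash
python3 - <<'E'
from h import *
im,d,K,D,M=shot("wrist"); cv2.imwrite("pics/w4.png",im[...,::-1])
s=env.state(); print(s['eef_pos'],s['opening'],s['ft_force'])
E
```

```text
[504.23704476 100.43994081 217.67647073] 0.6982324445339219 [ 0.04015472 -0.09077645  0.06246591]
```

View pics/w4.png

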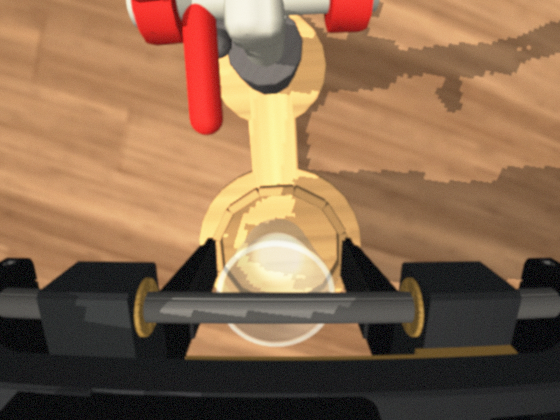

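The glass stands upright inside the rim, with its mouth at (275,293) and its base at (275,240), and the fingers are clear. Next I rise, back off, turn to the stand's axis and close the fingers.

>>> carry_out(
  series=[
    [0,0,-0.01,0,0.75],
    [0,0,-0.03,0,0.75],
    [0,0,-0.06,0,0.75],
    [-0.01,0,-0.1,-1,0.75],
    [-0.025,0,-0.145,-2,0.5],
    [-0.04,0,-0.19,-3,0.3],
    [-0.04,0,-0.235,-3,0],
    [-0.04,0,-0.275,-3,0],
    [-0.04,0,-0.3,-3,0],
    [-0.04,0,-0.3,-3,0],
    [-0.04,0,-0.3,-3,0],
  ],
)

```text
t: 9.85
eef_pos: [465.7, 88.4, 517.1]
tcp_rot: [-3.141, 0.001, 0.359]
ft_force: [0.4, -0.0, 0.5]
opening: 0.07
grip_force: 0.0
```

```bash
python3 - <<'E'
from h import *
im,d,K,D,M=shot("wrist"); cv2.imwrite("pics/w5.png",im[...,::-1]); P=cloud(d,K,D,M)
hsv=cv2.cvtColor(im,cv2.COLOR_RGB2HSV)
m=((hsv[...,0]<8)|(hsv[...,0]>172))&(hsv[...,1]>150)&(hsv[...,2]>60)
q=P[m]; q=q[np.isfinite(q[:,2])&(q[:,2]>60)]
ax=np.array([np.cos(.358),np.sin(.358)]); ay=np.array([-ax[1],ax[0]])
a=(q[:,:2]-[504.5,100.5])@ax; b=(q[:,:2]-[504.5,100.5])@ay
for z in range(110,310,10):
    k=(q[:,2]>=z)&(q[:,2]<z+10)
    if k.sum()>5: print(z,k.sum(),np.percentile(a[k],[5,50,95]).round(1),np.percentile(b[k],[2,98]).round(1))
print(np.percentile(q[:,2],[98,99,99.8,100]))
s=env.state(); print(s['eef_pos'],s['tcp_rot'],s['opening'])
z=np.load("top0.npz"); Pt=cloud(*[z[k] for k in("d","K","D","M")]); print("soap top",Pt[130,263],"wall",Pt[100,190],Pt[60,150])
E
```

```text
120 258 [73.8 90.7 96. ] [-22.7  21.4]
130 58 [96.2 97.8 99.7] [-22.5  20.6]
140 46 [ 98.7  99.3 100.7] [-21.6  21.5]
150 72 [ 99.6 100.8 102.6] [-21.8  21.7]
160 71 [101.5 102.6 104.1] [-22.   21.9]
170 77 [103.5 104.5 105.7] [-22.   21.4]
180 224 [105.2 106.  107. ] [-22.2  21.4]
190 439 [106.7 107.9 109. ] [-30.3  30.2]
200 530 [108.5 109.4 110.6] [-36.2  35.7]
210 694 [110.2 111.4 112.4] [-38.6  38.3]
220 585 [111.8 112.8 113.6] [-39.4  39.1]
[227.12836515 227.67213582 228.52537725 229.20082814]
[465.88762679  88.38498902 516.80343452] [-3.14119357e+00  1.59510721e-03  3.59152142e-01] 0.03273189829074791
soap top [ 766.689236   -117.60023291  253.19021008] wall [829.417689    61.01493288 423.42027811] [839.68103833 123.72928694 603.23531205]
```

View pics/w5.png

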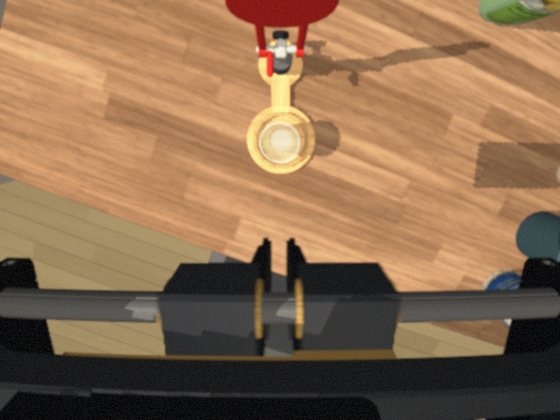

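The glass is still centred in the foot at (281,140), and the cover lines up with the image axis at x≈281. From the disc's width I estimate the hinge at 122 mm. I'll pass over the tongue and come down behind it.

>>> carry_out(
  series=[
    [0.03,0.002,-0.01,0,0],
    [0.07,0.002,-0.01,0,0],
    [0.12,0.002,-0.01,0,0],
    [0.165,0.002,-0.01,0,0],
    [0.195,0.002,-0.01,0,0],
    [0.205,0.002,0,0,0],
    [0.205,0.002,0.02,0,0],
    [0.205,0.002,0.04,0,0],
    [0.205,0.002,0.055,0,0],
    [0.2,0.002,0.055,0,0],
    [0.195,0.002,0.055,0,0],
    [0.191,0.002,0.055,0,0],
    [0.187,0.002,0.055,0,0],
    [0.187,0.002,0.055,0,0],
  ],
)

```text
t: 11.65
eef_pos: [641.6, 152.2, 463.1]
tcp_rot: [3.141, -0.0, 0.359]
ft_force: [0.9, -1.1, -0.6]
opening: 0.004
grip_force: 0.0
```

>>> carry_out(
  series=[
    [-0.002,0,0,0,0],
    [-0.004,0,0,0,0],
    [-0.006,0,0,0,0],
    [-0.008,0,0,0,0],
    [-0.01,0,0,0,0],
    [-0.012,0,0,0,0],
  ],
)

```text
t: 12.4
eef_pos: [630.5, 148.0, 462.8]
tcp_rot: [3.141, -0.0, 0.359]
ft_force: [1.9, 0.2, 1.2]
opening: 0.003
grip_force: 1.1
```

>>> carry_out(
  series=[
    [-0.004,0,0,0,0],
    [-0.009,0,0,0,0],
    [-0.015,0,0,0,0],
    [-0.021,0,0,0,0],
    [-0.026,0,0.0005,0,0],
    [-0.032,0,0.0005,0,0],
    [-0.0386,0,0.001,0,0],
    [-0.045,0,0.0015,0,0],
    [-0.0515,0,0.0025,0,0],
  ],
)

```text
t: 13.52
eef_pos: [582.0, 129.7, 460.1]
tcp_rot: [3.141, 0.0, 0.359]
ft_force: [2.8, 0.0, 2.0]
opening: 0.002
grip_force: 1.6
```

```bash
python3 - <<'E'
from h import *
a=shot("scene")[0]; cv2.imwrite("pics/s6.png",cv2.resize(a[120:330,100:340,::-1],None,fx=3,fy=2.8))
E
```

```text
(no output)
```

View pics/s6.png

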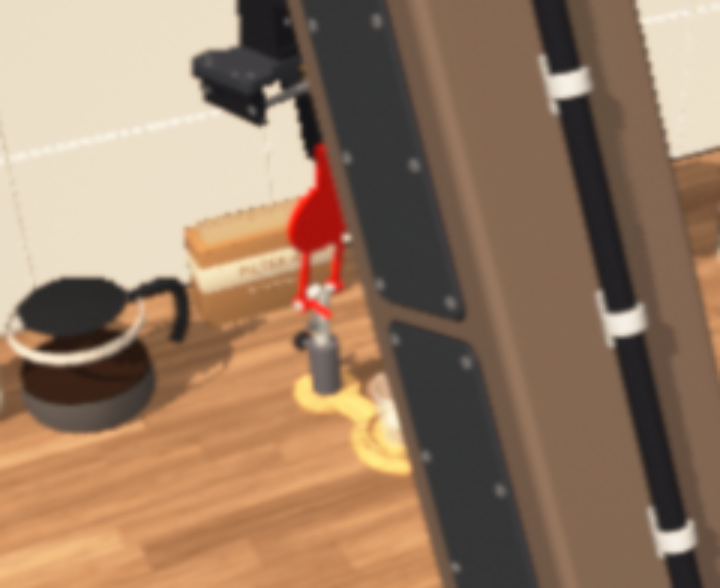

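The crop shows the closed fingers pushing the red cover's tongue forward, with fingertip at about (320,150) and the stand and glass undisturbed. I continue along the arc.

>>> carry_out(
  series=[
    [-0.0065,0,0.001,0,0],
    [-0.013,0,0.0025,0,0],
    [-0.019,0,0.004,0,0],
    [-0.0255,0,0.006,0,0],
    [-0.0316,0,0.0083,0,0],
    [-0.0377,0,0.0108,0,0],
    [-0.0436,0,0.0136,0,0],
    [-0.0494,0,0.0166,0,0],
    [-0.055,0,0.0199,0,0],
    [-0.0605,0,0.0234,0,0],
    [-0.0659,0,0.0272,0,0],
    [-0.0711,0,0.0312,0,0],
    [-0.0761,0,0.0354,0,0],
    [-0.0809,0,0.0398,0,0],
    [-0.0856,0,0.0445,0,0],
    [-0.09,0,0.0493,0,0],
    [-0.0942,0,0.0543,0,0],
    [-0.0982,0,0.0595,0,0],
    [-0.102,0,0.065,0,0],
    [-0.1054,0,0.0704,0,0],
  ],
)

```text
t: 16.08
eef_pos: [483.8, 92.8, 390.3]
tcp_rot: [3.141, -0.002, 0.359]
ft_force: [5.7, 0.2, 3.8]
opening: 0.004
grip_force: 2.9
```

```bash
cat > red.py <<'E'
from h import *
s=env.state(); print(s['eef_pos'].round(1),s['ft_force'].round(1))
ax=np.array([np.cos(.358),np.sin(.358)])
print("tcp a",(s['eef_pos'][:2]-[504.5,100.5])@ax,"tip z",s['eef_pos'][2]-190)
for n in("wrist","scene","top"):
    im,d,K,D,M=shot(n); P=cloud(d,K,D,M); hsv=cv2.cvtColor(im,cv2.COLOR_RGB2HSV)
    m=((hsv[...,0]<8)|(hsv[...,0]>172))&(hsv[...,1]>150)&(hsv[...,2]>60)
    m=cv2.erode(m.astype(np.uint8),np.ones((2,2)))>0
    q=P[m]; a=(q[:,:2]-[504.5,100.5])@ax; k=(q[:,2]>60)&(a<135)&(a>-110); q=q[k];a=a[k]
    if len(a)<10: print(n,"few");continue
    for lo in range(-100,130,20):
        k=(a>=lo)&(a<lo+20)
        if k.sum()>4: print(n,lo,k.sum(),a[k].mean().round(1),np.median(q[k,2]).round(1))
E
python3 red.py
```

```text
[483.8  92.8 390.3] [5.7 0.2 3.8]
tcp a -22.09201553941861 tip z 200.3195296871525
wrist -40 338 -22.8 195.0
wrist -20 4327 -8.7 186.6
wrist 0 5320 10.0 175.8
wrist 20 4138 29.2 164.8
wrist 40 1333 47.2 154.7
wrist 60 693 69.7 140.7
wrist 80 756 89.9 128.7
wrist 100 107 101.7 127.5
scene -20 33 -9.3 182.9
scene 0 48 9.7 173.0
scene 20 41 30.4 161.6
scene 40 21 49.8 148.4
scene 60 22 70.9 134.5
scene 80 36 88.8 124.4
top few
```

The cover is at 60° as planned and the hinge height of 122 mm is confirmed. I push on to 81°.

>>> carry_out(
  series=[
    [-0.0033,0,0.0056,0,0],
    [-0.0062,0,0.0115,0,0],
    [-0.009,0,0.0175,0,0],
    [-0.0116,0,0.0235,0,0],
    [-0.0138,0,0.0297,0,0],
    [-0.0157,0,0.0359,0,0],
    [-0.0167,0,0.04,0,0],
    [-0.0178,0,0.0444,0,0],
    [-0.0188,0,0.0486,0,0],
    [-0.0192,0,0.051,0,0],
    [-0.0192,0,0.051,0,0],
  ],
)

```text
t: 17.6
eef_pos: [465.6, 86.1, 338.5]
tcp_rot: [-3.141, 0.001, 0.359]
ft_force: [1.3, -1.5, 3.3]
opening: 0.006
grip_force: 1.5
```

```bash
python3 red.py
```

```text
[465.6  86.1 338.5] [ 1.3 -1.5  3.3]
tcp a -41.49239718570803 tip z 148.51960382455542
wrist -60 237 -42.5 146.9
wrist -40 3634 -28.0 144.5
wrist -20 5732 -9.7 141.6
wrist 0 5838 9.8 138.3
wrist 20 3990 28.7 135.3
wrist 40 1158 50.1 131.5
wrist 60 1109 70.0 128.4
wrist 80 653 86.1 125.6
scene -40 10 -22.4 140.1
scene -20 50 -9.0 140.1
scene 0 62 10.3 137.6
scene 20 38 28.4 133.9
scene 40 18 48.8 130.5
scene 60 13 68.5 126.7
scene 80 20 90.0 118.9
top few
```

>>> carry_out(
  series=[
    [-0.0003,0,0.0025,0,0],
    [-0.0006,0,0.005,0,0],
    [-0.0009,0,0.0075,0,0],
    [-0.0012,0,0.0095,0,0],
    [-0.0012,0,0.011,0,0],
    [-0.0012,0,0.0115,0,0],
  ],
)

```text
t: 18.5
eef_pos: [464.7, 85.7, 327.1]
tcp_rot: [-3.142, 0.0, 0.359]
ft_force: [-1.7, -0.3, 0.9]
opening: -0.0
grip_force: 0.3
```

Tip z is 137, about 2 mm above the snap, so I go down in fine steps.

>>> carry_out(
  series=[
    [0,0,0.0007,0,0],
    [0,0,0.0014,0,0],
    [0,0,0.002,0,0],
    [0,0,0.0026,0,0],
    [0,0,0.0026,0,0],
  ],
)

```text
t: 19.12
eef_pos: [464.7, 85.7, 324.7]
tcp_rot: [3.141, -0.0, 0.359]
ft_force: [-0.3, -0.1, 0.1]
opening: 0.006
grip_force: 0.0
```

```bash
python3 red.py | grep -v scene
```

```text
[464.7  85.7 324.7] [-0.3 -0.1  0.1]
tcp a -42.494098839230894 tip z 134.67402485528572
wrist -60 274 -42.8 133.5
wrist -40 3817 -28.2 132.6
wrist -20 5876 -9.7 131.3
wrist 0 6044 9.7 130.0
wrist 20 4156 28.5 128.7
wrist 40 1300 50.0 127.0
wrist 60 1318 70.2 125.7
wrist 80 346 82.7 124.9
top few
```

>>> carry_out(
  series=[
    [0,0,0.0005,0,0],
    [0,0,0.001,0,0],
    [0,0,0.0015,0,0],
    [0,0,0.0015,0,0],
  ],
)

```text
t: 19.77
eef_pos: [464.6, 85.7, 323.2]
tcp_rot: [3.142, 0.0, 0.359]
ft_force: [0.1, 0.8, -0.1]
opening: 0.006
grip_force: 0.0
```

```bash
python3 red.py | grep -v scene
```

```text
[464.6  85.7 323.2] [ 0.1  0.8 -0.1]
tcp a -42.50777951093025 tip z 133.1509011963376
wrist -60 400 -44.4 123.7
wrist -40 3714 -28.6 123.8
wrist -20 5416 -9.7 123.8
wrist 0 5752 9.8 123.8
wrist 20 3916 28.6 123.8
wrist 40 1279 50.1 123.6
wrist 60 1329 70.1 123.7
wrist 80 353 82.6 123.6
top few
```

The cover snapped shut and lies level at z≈124, with the fingertips clear above it. I retract upward.

>>> carry_out(
  series=[
    [0,0,-0.01,0,0],
    [0,0,-0.03,0,0],
    [0,0,-0.06,0,0],
    [0,0,-0.1,0,0],
    [0,0,-0.13,0,0],
    [0,0,-0.15,0,0],
    [0,0,-0.15,0,0],
    [0,0,-0.15,0,0],
  ],
)

```text
t: 20.92
eef_pos: [464.4, 85.7, 472.6]
tcp_rot: [-3.141, 0.001, 0.359]
ft_force: [-0.5, -1.2, -0.5]
opening: 0.002
grip_force: 0.0
```

```bash
python3 - <<'E'
from h import *
im=shot("wrist")[0]; cv2.imwrite("pics/w9.png",im[...,::-1])
E
python3 red.py | grep wrist
```

```text
wrist -100 43 -80.9 123.0
wrist -80 625 -69.9 123.7
wrist -60 670 -49.7 123.7
wrist -40 1220 -28.8 123.7
wrist -20 1759 -9.9 123.7
wrist 0 1807 9.8 123.9
wrist 20 1137 28.4 123.9
wrist 40 380 50.3 123.7
wrist 60 359 70.2 123.6
wrist 80 365 89.9 124.7
wrist 100 62 101.7 127.6
```

View pics/w9.png

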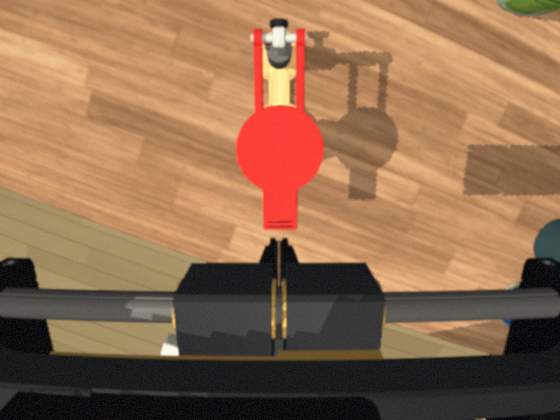

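The cover lies shut over the foot, with its disc at (280,148), and the gripper is clear of everything.

```bash
python3 -c "
from cell import env
print(env.job_done())"
```

```text
the job is handed in; nothing more can be done
None
```

The glass stands upright in the foot and was let go of. The cover then snapped shut over it under light pressure, the arm touched nothing else on the worktop, and the job was handed in at about 21 s.

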